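# Hold the latch bolt flush on the lock tester

## Robot

A 6-joint arm with a two-finger parallel gripper is mounted at the origin on the work surface. World frame = base frame: x ahead of the robot, y to its left, z up, the work surface at z = 0. Lengths are in m, angles in degrees, forces in N, time in s.
With the tool pointing down it reaches from about 0.275 to 0.875 m from the base axis. Payload 12.5 kg.
Tool frame: the origin (TCP) lies midway between the tips of the shut fingers; the grasp point (between the pads) lies 19 mm behind it; z points along the fingers, y is the line along which they close (so a half turn about z gives the same grasp; the last joint's range is limited). The gripper opens to 85 mm and grips with 20 to 120 N. Pads are 22 mm wide; open, the fingers measure 114 mm over their backs; the gripper's body (76 mm by 85 mm) begins 54 mm behind the grasp point. The pads swing forward as they close: fully open they stand 13 mm farther back than shut.
Start: joints at [66.887, 20.094, 94.641, -0, 65.266, -4.847], TCP at [0.172, 0.522, 0.231] pointing down, gripper open.
Joint ranges: [-157.81, 157.81], [-45, 120.19], [0.68, 151.7], [-89.99, 269.99], [4.06, 180], [-164.3, 164.3]. Speed limits (degrees/s): [127.2, 127.2, 159.86, 180, 180, 180].

## Interface

Orientations are given as [roll, pitch, yaw] about the fixed x, y, z axes, in that order (R = Rz(yaw) Ry(pitch) Rx(roll)).
In Python, from bench import robot, vision, job gives the robot as it stands.
- The arm moves only by the tool servo_tool, never from a script. Its argument "targets" is a list of rows, each a list of 5 numbers: the closure, from -1 (fully open) to 1 (shut), then the shift along the world's x, y, z in mm, then the turn about the world's z in degrees. In form: [[gripper, dx, dy, dz, turn], ...]. A call has 1 to 20 rows; each row is the pose to reach, as a shift and turn from the pose commanded when the call began; what a row does not reach only later rows make up. A row lasts 1/8 s, in which the tool goes at most 62.5 mm and 10.7 degrees, less where a joint would pass 70% of its speed; a pose out of reach is approached as far as the arm can. A call with a gripper value outside its range is refused whole. The fingers move at their own pace and stop on an object; the grip force is fixed at half the most. Time passes only in rows, so rows that repeat a pose let the fingers close. It gives the time, the measured TCP pose, the force, the opening and the grip force at its end, in the units of the state.
- robot.read_state(): the state, without advancing time (a new reading comes with each control period).
- vision.get_image(name): name is "side" or "top"; returns (picture, depth): 400x640x3 uint8, red, green, blue; 400x640 float32, m along the optical axis (not along the pixel's ray), 0 where there is no reading.
- vision.camera_model(name): a dict with "camera_matrix" (3x3 intrinsics, pixels), "xyz" and "orientation" of the camera in the world. Camera axes: x right, y down, z forward; pixel columns grow to the right and rows downward; lengths in m; the calibration is good to about 2 mm. A picture is of the moment at which its call begins. camera_model takes no time and is no camera call.
- job.close_job(): hands the job in; it is judged then, once.
The state is a dict: "time": time; "joint_pos": joint angles; "dq": joint speeds; "effort": joint torques, N m; "position": TCP position; "eef_rot": TCP orientation; "force": force on the tool from outside, world axes, zero at the start; "torque": the same for the moment, N m; "opening": finger opening in m; "finger_force": force on a finger pad.
Only numpy, scipy, OpenCV 4.12 (cv2) and the standard library are available. Lean on these libraries where they do the work, as an engineer would, in place of code of your own. Each camera call takes 0.05 s, during which the arm holds its last target. There are 200 camera calls.

## Task

Test the latch of the lock body in the green fixture: first turn the console's selector knob to the yellow dot, then press the black-gripped test lever round until the nose of the brass latch bolt is drawn in flush with the lock's face plate, neither proud nor sunk behind it. Hold it there: you finish while still holding the lever against its spring. Leave the steel flap shut and the loose parts where they lie.

Things in the scene. Friction and masses are not known exactly. Their poses are not given: they have to be found in the camera images.
- fixture: Green fixture plate 300 x 280 x 12 mm, fixed to the bench, with a grey cast lock body (86 x 160 x 16 mm, top 36 mm above the bench) lying in it. Origin: centre of the plate's underside. +x points out of the lock's steel face plate, z up; seen with +x ahead, +y is to the left. It may be turned and may stand to the left or right of the console.
- test_lever (a joint): Turn of the sprung test lever about its upright spindle (rad). 0 = let go, pointing along the fixture's -x. Grows as it is pushed anticlockwise seen from above, its grip moving towards the fixture's -y. At 0.70 the latch bolt is flush; stop at 0.95. The spring drives it back to 0: 0.42 N m at 0 rising evenly to 0.91 N m at 0.70, about 10 N at the middle of the grip.
- lever_axis (a point): Point on the lever's turning axis at the height of the middle of the grip, 62 mm above the bench, 36 mm along the fixture's +x from its origin.
- lever_arm: The lever: flat steel arm with a black grip, to be pushed on its side or pinched from above. Origin on the turning axis 36 mm above the bench; it points along its own -x. The grip reaches from 50 to 125 mm from the axis, is 18 mm wide and lies 50 to 74 mm above the bench. Beside and under the grip's outer 60 mm nothing stands higher than 42 mm.
- lever_grip (a point): Middle of the black grip, 90 mm from the turning axis, 62 mm above the bench; axes as lever_arm.
- latch_nose (a point): Tip of the brass latch bolt (28 mm wide, 12 mm thick, pointed nose), which stands 14 mm out of the lock's face plate when the lever is let go. It is drawn straight in by 20 mm per radian of lever, so it is flush at 0.70 rad.
- forend_face (a point): Point on the outer surface of the lock's steel face plate, in the middle of the latch bolt's opening; axes as the fixture: the latch bolt comes out along +x.
- flap (a joint): Turn of the hinged steel hold-down flap over the lock body (rad): 0 = lying shut, grows as it is lifted. It lies loose under its own weight, its top 41 mm above the bench; the lever passes over it.
- console: Light grey tester console, 150 x 110 x 70 mm, fixed to the bench, with a small display and the selector. Origin: centre of its underside. May be turned.
- selector (a joint): Turn of the selector knob (rad), growing clockwise seen from above. It clicks into four detents at the dots round it: 0 = white, 0.524 = blue, 1.047 = yellow, 1.571 = red. It starts at white or blue. Ends of travel lie just beyond white and red. Turning torque up to about 0.1 N m; let go near a dot, it settles on it.
- selector_grip (a point): Middle of the knob's grip, on its turning axis, 104 mm above the bench. The knob is a black bar 40 mm long, 14 mm thick, from 81 to 111 mm above the bench, on a 42 mm black disc. A white line marks its pointing end; the pointing direction lies at (45 degrees minus selector) from the console's +x, anticlockwise from above counted positive.
- striker_cup: Loose brass striker cup, 36 mm across, 22 mm high, on the plate; origin at the centre of its underside. Bystander.
- spring_a: Loose chrome return spring (rigid coil 14 mm across, 43 mm long), lying on the plate along its own x; origin under its centre. Bystander.
- spring_b: A second such spring. Bystander.
- nylon_roller: Loose yellow nylon roller, 22 mm across, 20 mm high, on the plate; origin at the centre of its underside. Bystander.

How it is judged (in metres and radians):
On the way:
1. the selector stands on the yellow dot while the test lever is still at rest (value of joint selector between 0.947 and 1.147 rad and value of joint test_lever below 0.1 rad), for 0.3 s.
At the end, for the whole second after the job is handed in: The latch bolt's nose is flush with the face plate within 1.5 mm either way and still, the gripper's fingers hold the test lever against its spring (more than 4 N on the lever), the selector stands on the yellow dot (within 0.1 rad), and the flap is shut (under 0.05 rad) (x of latch_nose in the frame of forend_face between -0.0015 and 0.0015 m and velocity of joint test_lever between -0.05 and 0.05 rad/s and contact force between the fingers and lever_arm above 4 N and value of joint selector between 0.947 and 1.147 rad and value of joint flap below 0.05 rad); the arm keeps its last pose, push and grip.
It fails at once if a loose part is moved by more than 20 mm (distance of any of striker_cup, spring_a, spring_b, nylon_roller from where it was at the start of the episode above 0.02 m).
It fails at once if the flap is lifted (over 0.1 rad) (value of joint flap above 0.1 rad).
It also fails if it takes over 48 s, if anything falls off the work surface, if the arm or the gripper's body presses on something with over 40 N, if the wrist force passes 120 N, or if a joint passes its speed limit or range.

## Working session

There is one attempt and no reset: what is moved stays moved. The work goes in short steps, Python scripts to look and compute and a tool call to move; the robot and the scene stay as the last step left them, time stands still between calls to the robot, and variables do not carry over. Pictures are saved under pics/ and viewed, at most 10 in all, crops included, and the job is handed in when it is done.

Besides the shell and the picture viewer there is one more tool, called after "Emit:" as name([rows], argument=value, ...), one row to a line, values as JSON. servo_tool: Moves the arm, as the interface text tells. Its arguments: {"type":"object","properties":{"targets":{"type":"array"}},"required":["targets"]}

```bash
mkdir -p pics; cat > h.py <<'E'
import numpy as np, cv2
from scipy.spatial.transform import Rotation as R
from bench import robot, vision, job
def cam(n):
    m=vision.camera_model(n); K=np.array(m["camera_matrix"]); o=m["orientation"]
    return K,np.array(m["xyz"]),R.from_euler("xyz",o,degrees=True).as_matrix()
def ray(n,px,z):
    K,t,M=cam(n); px=np.atleast_2d(np.array(px,float))
    d=(M@np.linalg.inv(K)@np.c_[px,np.ones(len(px))].T).T
    return t+d*((z-t[2])/d[:,2])[:,None]
def cloud(n,dep):
    K,t,M=cam(n); v,u=np.mgrid[:400,:640]
    p=np.stack([u,v,np.ones_like(u)],-1)@np.linalg.inv(K).T*dep[...,None]
    return p@M.T+t
def proj(n,P):
    K,t,M=cam(n); q=(np.atleast_2d(P)-t)@M@K.T; return q[:,:2]/q[:,2:]
E
python3 - <<'E'
from h import *
for n in("top","side"):
    im,d=vision.get_image(n); np.save(f"{n}_d.npy",d); cv2.imwrite(f"pics/{n}0.png",im[...,::-1])
    print(n,vision.camera_model(n))
s=robot.read_state(); print(s["time"],s["position"],s["eef_rot"],s["opening"],s["force"])
E
```

```text
top {'camera_matrix': array([[501.87767471,   0.        , 316.67855526],
       [  0.        , 501.87767471, 198.6818145 ],
       [  0.        ,   0.        ,   1.        ]]), 'xyz': array([0.35356192, 0.01571072, 1.12018812]), 'orientation': array([-169.15024422,   -0.45823425,  -91.34892697])}
side {'camera_matrix': array([[404.65525379,   0.        , 320.3545627 ],
       [  0.        , 404.65525379, 198.75080092],
       [  0.        ,   0.        ,   1.        ]]), 'xyz': array([0.35684796, 0.41591371, 0.60641025]), 'orientation': array([-1.39058091e+02,  1.34452930e-01, -1.52457875e+02])}
0.1 [0.17225969 0.52200605 0.23080668] [-1.79939093e+02 -4.34697375e-03  1.61732995e+02] 0.08535990541579666 [ 0.19529537 -0.71753984  0.07859887]
```

View pics/top0.png

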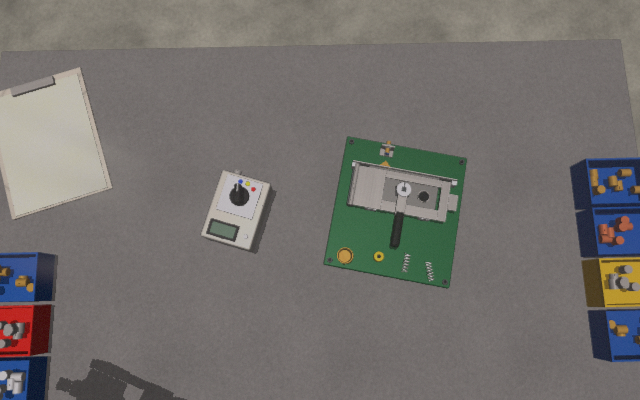

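View pics/side0.png

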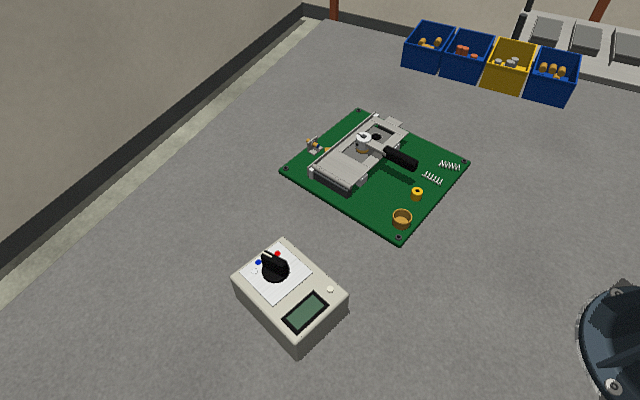

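The top view shows the console at about (237,210) with its knob at (240,193). The plate centre is near (396,212), the lever spindle at (404,188) and the grip end at (395,243). The side view confirms this. Next I'll measure plate, grip, knob and dots.

```bash
python3 - <<'E'
from h import *
im=cv2.imread("pics/top0.png"); d=np.load("top_d.npy"); P=cloud("top",d)
hsv=cv2.cvtColor(im,cv2.COLOR_BGR2HSV)
def big(m):
    c,_=cv2.findContours(m.astype(np.uint8),cv2.RETR_EXTERNAL,cv2.CHAIN_APPROX_NONE); return max(c,key=cv2.contourArea)
H,S,V=[hsv[...,i] for i in range(3)]
c=big(cv2.inRange(hsv,(45,80,40),(80,255,255)))
w=ray("top",c[:,0,:],.012)[:,:2]
r=cv2.minAreaRect((w*1000).astype(np.float32)); print("plate",r)
b=cv2.boxPoints(r); print(b)
# black grip
def black(x0,x1,y0,y1,t=60):
    m=np.zeros(V.shape,bool); m[y0:y1,x0:x1]=V[y0:y1,x0:x1]<t; return m
g=big(black(385,410,205,252)); w=ray("top",g[:,0,:],.074)[:,:2]
print("grip",cv2.minAreaRect((w*1000).astype(np.float32)), "depth z",np.nanmedian(P[225:243,394:398,2]))
k=big(black(225,255,178,210,50)); w=ray("top",k[:,0,:],.085)[:,:2]
print("disc+knob",cv2.minEnclosingCircle((w*1000).astype(np.float32)))
# high knob bar by depth
m=np.zeros(V.shape,bool); m[175:215,222:262]=P[175:215,222:262,2]>.098
q=P[m]; print("bar n",len(q),q.mean(0),"zmax",q[:,2].max()); kb=big(m); w=ray("top",kb[:,0,:],.111)[:,:2]
print("bar",cv2.minAreaRect((w*1000).astype(np.float32)))
mc=np.zeros(V.shape,bool); mc[160:260,195:280]=(P[160:260,195:280,2]>.06)&(P[160:260,195:280,2]<.075)
w=ray("top",big(mc)[:,0,:],.07)[:,:2]; r=cv2.minAreaRect((w*1000).astype(np.float32)); print("console",r)
for n,lo,hi in(("blue",(105,120,60),(130,255,255)),("yel",(22,120,100),(35,255,255)),("red",(0,150,100),(8,255,255))):
    mm=cv2.inRange(hsv,lo,hi); z=np.zeros_like(mm); z[170:205,220:265]=mm[170:205,220:265]
    v,u=np.nonzero(z); 
    if len(u): print(n,u.mean(),v.mean(),ray("top",[[u.mean(),v.mean()]],.071)[0,:2]*1000)
ims=cv2.imread("pics/side0.png")
A=cv2.resize(im[160:260,195:275],None,fx=5,fy=5,interpolation=cv2.INTER_CUBIC)
B=cv2.resize(ims[230:330,220:300],None,fx=5,fy=5,interpolation=cv2.INTER_CUBIC)
cv2.imwrite("pics/crop.png",np.hstack([A,B])[:, :800])
E
```

```text
plate ((536.1939697265625, -176.27706909179688), (277.3204040527344, 298.06689453125), 77.89778137207031)
[[ 361.40176  -280.60974 ]
 [ 652.8442   -343.10138 ]
 [ 710.9862    -71.9444  ]
 [ 419.54376    -9.452759]]
grip ((484.1366882324219, -163.2120819091797), (19.176612854003906, 74.26231384277344), 77.67369842529297) depth z 0.07338838590692509
disc+knob ((562.966552734375, 166.22970581054688), 19.685321807861328)
bar n 147 [0.55084604 0.1585013  0.16421032] zmax 1.1201881191511933
bar ((562.2485961914062, 166.31982421875), (14.980842590332031, 41.82492446899414), 86.54767608642578)
console ((536.0982055664062, 174.63722229003906), (110.97180938720703, 149.58126831054688), 72.30535888671875)
blue 240.0 181.0 [596.54007452 165.77170558]
yel 247.3846153846154 183.3846153846154 [590.96753985 149.9738698 ]
red 253.0 189.0 [578.42863227 137.97512936]
```

View pics/crop.png

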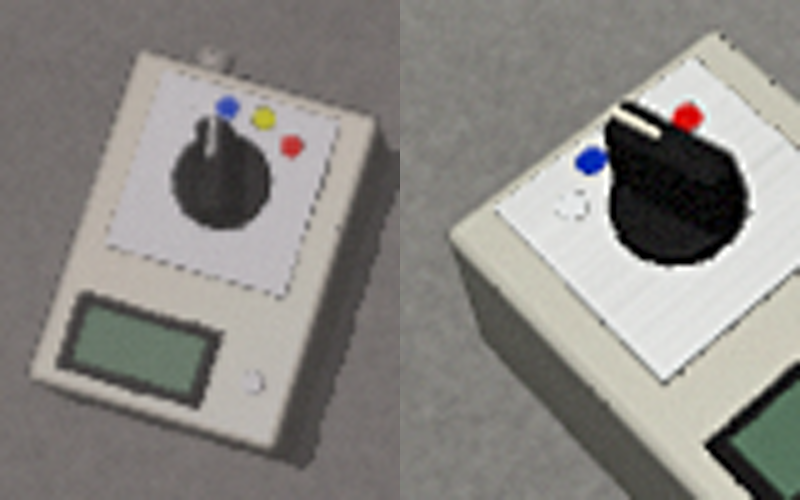

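The crop shows the white line beside the blue dot (left panel, line at (211,130), blue at (228,107)). The bar lies at about -3°, which matches blue, so yellow needs a -30° turn. Sizes all check: plate 298x277, grip 74x19, bar 42x15, console 150x111. I'll move above the knob.

Emit:
servo_tool([
  [-1, 39, -36, 0, 1.5],
  [-1, 78, -71, 0, 3],
  [-1, 117, -107, 0, 4.5],
  [-1, 156, -142, 0, 6],
  [-1, 195, -178, 0, 8],
  [-1, 234, -213, -10, 9.5],
  [-1, 273, -249, -25, 11],
  [-1, 312, -284, -45, 12.5],
  [-1, 351, -320, -65, 14],
  [-1, 390, -355, -85, 15.5],
  [-1, 390, -355, -90, 15.5],
  [-1, 390, -355, -90, 15.5],
])

```text
time: 1.6
position: [0.5617, 0.1674, 0.1407]
eef_rot: [-180.0, -0.1, 177.2]
force: [-0.4, 0.0, -0.3]
opening: 0.0857
finger_force: 0.0
```

```bash
python3 - <<'E'
from h import *
s=robot.read_state(); print(s["time"],s["position"],s["eef_rot"],s["opening"],s["force"])
a,_=vision.get_image("top"); b,_=vision.get_image("side")
A=cv2.resize(a[140:270,180:310,::-1],(400,400)); B=cv2.resize(b[180:330,200:350,::-1],(400,400))
cv2.imwrite("pics/c1.png",np.hstack([A,B]))
E
```

```text
1.6 [0.56170569 0.16737448 0.14071808] [-1.79986257e+02 -8.70608453e-02  1.77207538e+02] 0.08572562674192721 [-0.38044363  0.021623   -0.27439367]
```

View pics/c1.png

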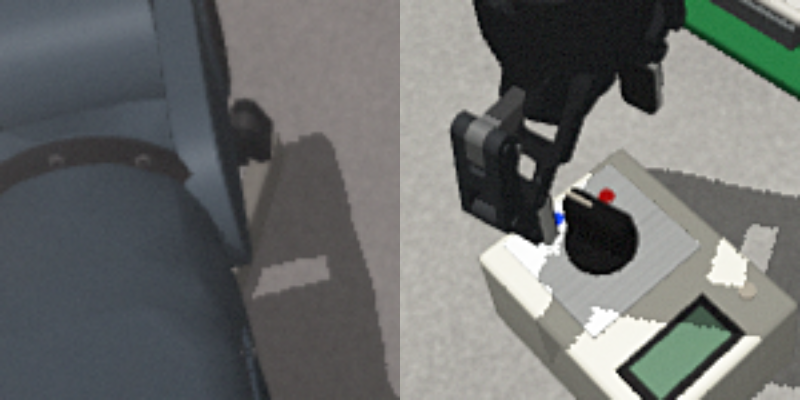

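The side view shows the fingers straddling the knob bar, with the knob at (600,235) and the fingers at (545,220) and (655,85). I'll descend and close.

Emit:
servo_tool([
  [-1, 0.5, -1, -25, 0],
  [-1, 0.5, -1, -52, 0],
  [-1, 0.5, -1, -52, 0],
  [1, 0.5, -1, -52, 0],
  [1, 0.5, -1, -52, 0],
  [1, 0.5, -1, -52, 0],
  [1, 0.5, -1, -52, 0],
  [1, 0.5, -1, -52, 0],
  [1, 0.5, -1, -52, 0],
])

```text
time: 2.82
position: [0.563, 0.1661, 0.0898]
eef_rot: [-180.0, 0.0, 177.2]
force: [-1.4, -0.9, 5.7]
opening: 0.013
finger_force: 58.8
```

Emit:
servo_tool([
  [1, 0, 0, 0, -8],
  [1, 0, 0, 0, -16],
  [1, 0, 0, 0, -24],
  [1, 0, 0, 0, -30],
  [1, 0, 0, 0, -30],
  [1, 0, 0, 0, -30],
  [-1, 0, 0, 0, -30],
  [-1, 0, 0, 0, -30],
  [-1, 0, 0, 0, -30],
  [-1, 0, 0, 0, -30],
  [-1, 0, 0, 30, -30],
  [-1, 0, 0, 60, -30],
  [-1, 0, 0, 90, -30],
  [-1, 0, -50, 110, -30],
  [-1, 0, -100, 110, -30],
  [-1, 0, -150, 110, -30],
  [-1, -20, -180, 110, -30],
  [-1, -20, -180, 110, -30],
])

```text
time: 5.08
position: [0.542, -0.0154, 0.1994]
eef_rot: [-180.0, -0.0, 147.1]
force: [-0.1, 0.6, -0.1]
opening: 0.0853
finger_force: 0.0
```

```bash
python3 - <<'E'
from h import *
s=robot.read_state(); print(s["time"],s["position"],s["eef_rot"],s["opening"],s["force"])
a,_=vision.get_image("top"); b,_=vision.get_image("side")
A=cv2.resize(a[160:260,195:275,::-1],(400,500)); B=cv2.resize(b[230:330,220:300,::-1],(400,500))
cv2.imwrite("pics/c2.png",np.hstack([A,B])); cv2.imwrite("pics/top2.png",a[...,::-1])
E
```

```text
5.075 [ 0.54202701 -0.01542538  0.19935886] [-1.79979222e+02 -1.62173505e-02  1.47082350e+02] 0.08527862595383094 [-0.12482046  0.61675855 -0.09723577]
```

View pics/c2.png

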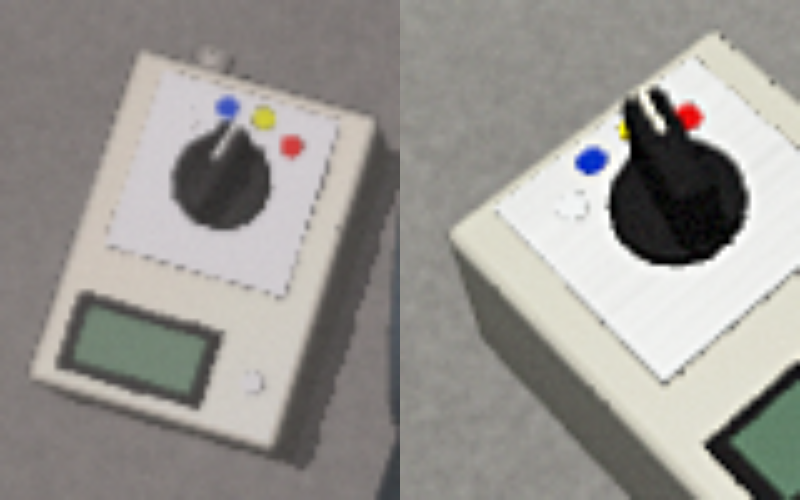

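The bar now points between blue and red at the yellow dot, with yellow mostly hidden behind it in the right panel at (627,130). I'll verify the angle by number and work out the lever poses.

```bash
python3 - <<'E'
from h import *
_,d=vision.get_image("top"); P=cloud("top",d)
m=np.zeros(d.shape,np.uint8); m[175:215,222:262]=(P[175:215,222:262,2]>.098)&(P[175:215,222:262,2]<.2)
c,_=cv2.findContours(m,cv2.RETR_EXTERNAL,cv2.CHAIN_APPROX_NONE); c=max(c,key=cv2.contourArea)
print("bar",cv2.minAreaRect((ray("top",c[:,0,:],.111)[:,:2]*1000).astype(np.float32)))
A=np.array([570.4,-182.9]); s=robot.read_state(); p0=s["position"][:2]*1000; y0=s["eef_rot"][2]; print(s["time"],p0,y0)
f=np.radians(-12.2); g=lambda t: A-95*np.array([np.cos(f+t),np.sin(f+t)])
print("to grip",g(0)-p0, 167.8-y0)
for t in np.linspace(0,.7,9): print(np.round(t,3),np.round(g(t)-g(0),1),np.round(np.degrees(t),1))
E
```

```text
bar ((562.2384643554688, 166.3995361328125), (15.656726837158203, 40.46586608886719), 56.69961929321289)
5.225 [543.19320467 -13.235181  ] 147.24866197185725
to grip [ -65.64771463 -149.58896333] 20.551338028142766
0.0 [0. 0.] 0.0
0.088 [-1.4 -8.2] 5.0
0.175 [ -2.1 -16.5] 10.0
0.262 [ -2.  -24.8] 15.0
0.35 [ -1.3 -33.1] 20.1
0.438 [  0.2 -41.2] 25.1
0.525 [  2.4 -49.2] 30.1
0.612 [  5.3 -57. ] 35.1
0.7 [  8.9 -64.5] 40.1
```

The bar is at -33.3°, which puts it on yellow (expected -32.7°). Next I'll go over the grip, descend, and pinch.

Emit:
servo_tool([
  [-1, -16, -37, 0, 5],
  [-1, -33, -75, 0, 10],
  [-1, -49, -112, 0, 15.5],
  [-1, -65, -149, -20, 20.5],
  [-1, -65, -149, -60, 20.5],
  [-1, -65, -149, -95, 20.5],
  [-1, -65, -149, -95, 20.5],
])

```text
time: 6.1
position: [0.4772, -0.1616, 0.1026]
eef_rot: [179.9, -0.2, 167.8]
force: [-0.5, -0.9, 0.7]
opening: 0.0856
finger_force: 0.0
```

```bash
python3 - <<'E'
from h import *
s=robot.read_state(); print(s["time"],s["position"],s["eef_rot"],s["force"],s["joint_pos"])
b,_=vision.get_image("side"); cv2.imwrite("pics/c3.png",cv2.resize(b[80:260,260:500,::-1],(800,600)))
E
```

```text
6.1 [ 0.47718189 -0.16159721  0.10257553] [179.94701489  -0.23769263 167.79291329] [-0.537842   -0.88356998  0.74866907] [-2.40061816e+01  2.58061453e+01  1.07505253e+02  4.46541640e-03
  4.69321066e+01 -1.01802041e+02]
```

View pics/c3.png

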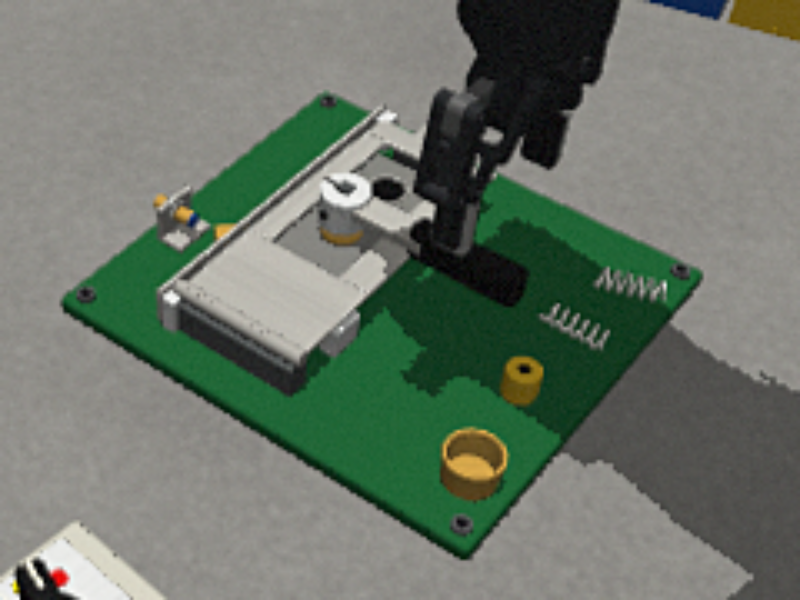

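The gripper straddles the black grip, which spans (415,230) to (520,290). The near finger is at (460,230), and the loose parts are well clear and low. I'll descend and pinch.

Emit:
servo_tool([
  [-1, 0, -1, -25, 0],
  [-1, 0, -1, -51, 0],
  [-1, 0, -1, -51, 0],
  [1, 0, -1, -51, 0],
  [1, 0, -1, -51, 0],
  [1, 0, -1, -51, 0],
  [1, 0, -1, -51, 0],
  [1, 0, -1, -51, 0],
  [1, 0, -1, -51, 0],
])

```text
time: 7.28
position: [0.4779, -0.1645, 0.054]
eef_rot: [-179.9, 0.0, 167.7]
force: [-3.9, -5.7, 7.8]
opening: 0.0165
finger_force: 59.6
```

Emit:
servo_tool([
  [1, -1, -6, 0, 3.5],
  [1, -1.5, -12, 0, 7],
  [1, -2, -18, 0, 11],
  [1, -2, -25, 0, 15],
  [1, -1, -33, 0, 20],
  [1, 0, -41, 0, 25],
  [1, 2.5, -49, 0, 30],
  [1, 5, -57, 0, 35],
  [1, 7, -61, 0, 38],
  [1, 9, -64.5, 0, 40],
  [1, 9, -64.5, 0, 40],
  [1, 9, -64.5, 0, 40],
  [1, 9, -64.5, 0, 40],
])

```text
time: 8.9
position: [0.4861, -0.2291, 0.054]
eef_rot: [180.0, -0.1, -152.4]
force: [-9.9, -6.8, 10.8]
opening: 0.0165
finger_force: 61.0
```

```bash
python3 - <<'E'
from h import *
s=robot.read_state(); print(s["time"],s["position"],s["eef_rot"],s["force"],s["finger_force"],s["joint_pos"][5])
p=s["position"][:2]*1000; A=np.array([570.4,-182.9]); v=A-p; print("r",np.hypot(*v),"theta",np.arctan2(v[1],v[0])+np.radians(12.2))
a,d=vision.get_image("top"); b,_=vision.get_image("side")
cv2.imwrite("pics/t4.png",a[...,::-1])
B=cv2.resize(b[105:175,285:355,::-1],(500,500),interpolation=cv2.INTER_CUBIC); 
i0=cv2.imread("pics/side0.png")[105:175,285:355]
cv2.imwrite("pics/c4.png",cv2.resize(np.hstack([i0,b[105:175,285:355,::-1]]),(800,400),interpolation=cv2.INTER_CUBIC))
cv2.imwrite("pics/c5.png",cv2.resize(np.hstack([cv2.imread("pics/top0.png")[135:265,340:470],a[135:265,340:470,::-1]]),(800,400),interpolation=cv2.INTER_CUBIC))
E
```

```text
8.9 [ 0.48609465 -0.22910509  0.05396124] [ 1.79993117e+02 -6.69373085e-02 -1.52386378e+02] [-9.91717763 -6.80305993 10.84663695] 60.98481059074402 -147.7301540967111
r 96.1368931193447 theta 0.7142891410289792
```

View pics/c4.png

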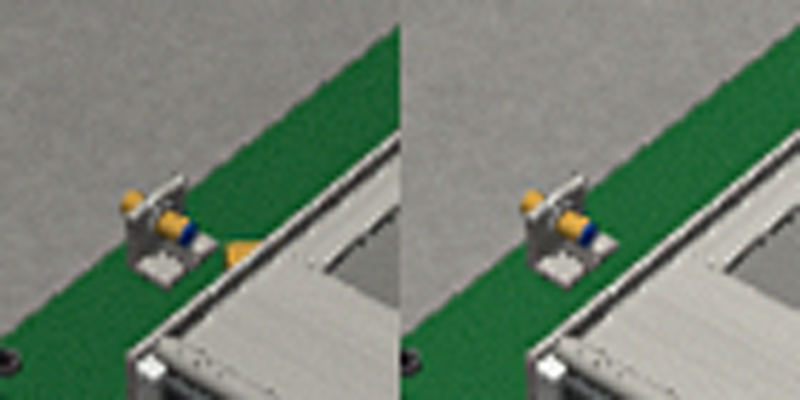

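View pics/c5.png

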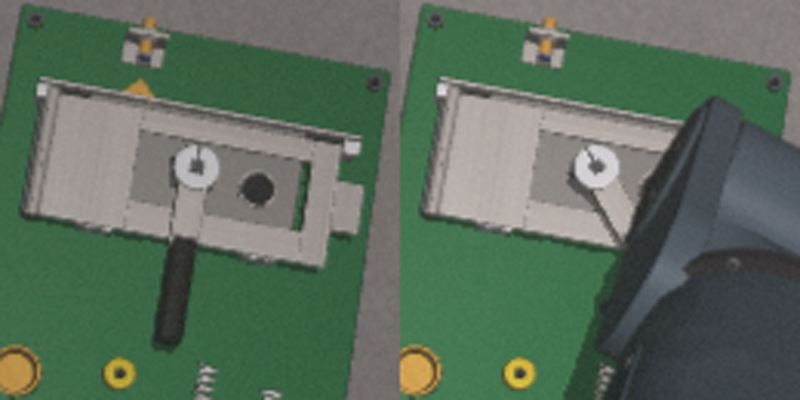

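Both views show the nose no longer proud of the face plate, the flap shut, and the cap's notch turned about 40°. Three estimates agree with the 0.70 target (tolerance ±0.075):
- **Tool yaw change:** 0.697 rad
- **Chord between the pinch and end positions:** 0.692 rad
- **Angle about the axis, less its offset at rest:** 0.698 rad

I'm handing in.

```bash
python3 -c "
from bench import job; print(job.close_job())"
```

```text
the job is handed in; nothing more can be done
None
```

I handed the job in with the selector on yellow and the lever pinched and held at about 0.70 rad, the latch nose judged flush from the tool's motion (the cameras show only that it is not proud), the flap shut and no loose part seen moved; no verdict came back.

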